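Nest two reducing sleeves in a lever collet and nip them three clicks

ROBOT

A 7-joint arm with a two-finger parallel gripper is mounted at the origin on a cart in front of the work surface, level with it; the furniture and walls round the work are solid. World frame = base frame: x ahead of the robot, y to its left, z up, the work surface at z = 0. Lengths are in m, angles in rad, forces in N, time in s.
With the tool pointing down it reaches from about 0.4 to 0.925 m from the base axis. Payload 4.1 kg.
Tool frame: the origin (TCP) lies midway between the tips of the shut fingers; the grasp point (between the pads) lies 19 mm behind it; z points along the fingers, y is the line along which they close (so a half turn about z gives the same grasp; the last joint's range is limited). The gripper opens to 85 mm and grips with 20 to 120 N. Pads are 22 mm wide; open, the fingers measure 114 mm over their backs; the gripper's body (76 mm by 85 mm) begins 54 mm behind the grasp point. The pads swing forward as they close: fully open they stand 13 mm farther back than shut.
Start: joints at [-1.386, 0.398, 0.045, 1.537, -0.019, 1.207, -0.051], TCP at [0.182, 0.624, 0.231] pointing down, gripper open.
Joint ranges: [-2.82, 2.82], [-0.49, 2.23], [-1.37, 1.46], [0, 2.46], [-1.36, 4.5], [0.23, 2], [-2.94, 2.94]. Speed limits (rad/s): [2.57, 2.57, 3.14, 3.14, 3.14, 3.14, 3.14].

INTERFACE

Orientations are given as a rotation vector (axis times angle).
In Python, from workcell import robot, eyes, workorder gives the robot as it stands.
- The arm moves only by the tool play_rows, never from a script. Its argument "motion" is a list of rows, each an object with "linear": the shift along the tool's x, y, z in m, a list of three; "dr": the turn, a rotation vector about the tool's x, y, z in degrees, a list of three; "claw": the finger opening in m, from 0 to 0.0854. In form: [{"linear": [dx, dy, dz], "dr": [ax, ay, az], "claw": claw}, ...]. A call has exactly 10 rows; each row shifts and turns the commanded pose from where the row before left it, along the tool's axes as they then stand; what a row does not reach is not made up. A row lasts 1/8 s, in which the tool goes at most 62.5 mm and 10.7 degrees, less where a joint would pass 70% of its speed; a pose out of reach is approached as far as the arm can. A call is refused whole if a number of a shift passes 0.0625 or a number of a turn 10.7, either way. A call with a gripper value outside its range is refused whole. The fingers move at their own pace and stop on an object; "squeeze" is the grip in N (left out, the last holds). Time passes only in rows, so rows that do not move let the fingers close, or fill a call up. It gives the time, the measured TCP pose, the force, the opening and the grip force at its end, in the units of the state.
- robot.state(): the state, without advancing time (a new reading comes with each control period).
- eyes.snapshot(name): name is "side" or "top" or "wrist"; returns a dict with "img" (420x560x3 uint8, red, green, blue), "z_map" (420x560 float32, m along the optical axis (not along the pixel's ray), 0 where there is no reading), "fx", "fy", "cx", "cy" (pixels), "world_to_cam" (4x4, takes a point from world to camera coordinates). Camera axes: x right, y down, z forward; pixel columns grow to the right and rows downward; lengths in m; the calibration is good to about 2 mm. A picture is of the moment at which its call begins.
- workorder.sign_off(): hands the job in; it is judged then, once.
The state is a dict: "t": time; "qpos": joint angles; "qvel": joint speeds; "joint_efforts": joint torques, N m; "eef_pos": TCP position; "tcp_rot": TCP orientation; "force": force on the tool from outside, world axes, zero at the start; "wrist_torque": the same for the moment, N m; "width": finger opening in m; "finger_force": force on a finger pad.
Only numpy, scipy, OpenCV 4.12 (cv2) and the standard library are available. Lean on these libraries where they do the work, as an engineer would, in place of code of your own. Each camera call takes 0.05 s, during which the arm holds its last target. There are 200 camera calls.

TASK

Get the lever collet fixture ready for a thin shank: set the large reducing sleeve into the collet and nest the small one inside it, both fully home on their heads. Then swing the closing lever clockwise (seen from above) until you have felt exactly three clicks, and hold it there: it springs open if let go, and a fourth click would crush the split sleeves. Finish still holding the lever by its grip at the third click, ready for me to try the shank, and leave the other things on the bench alone.

Things in the scene. Friction and masses are not known exactly. Their poses are not given: they have to be found in the camera images.
- collet_fixture: Round grey fixture screwed to the bench, origin at its centre under the foot (disc 159 mm across, 14 mm high), z up. Above it a steel plate (120 mm across, to 22 mm), the lever's collar (97 mm, to 45 mm) and the body (72 mm, to 61 mm); the steel collet in its middle stands 11 mm proud of it. At yaw 0 the lever at rest points 60 deg to the right (clockwise) of +x.
- collet_mouth (a point): Centre of the collet's flat end face, 72 mm above the bench, on the fixture's axis. The collet is a steel nose of 54 mm outside diameter, split in three jaws, with a hole of 44 mm diameter and 32 mm depth, open at the top. The jaws close evenly on the centre as the lever is swung and just nip the large sleeve at the third click.
- large_sleeve: Large flanged reducing sleeve, plain steel, loose, upright, head up; about 0.3 kg. Origin at the centre of its underside, z up. Tube 40 mm diameter, 30 mm long, foot tapered over 5 mm to 35 mm; head 56 mm diameter, 12 mm thick; 28 mm through bore. Home, the head lies on the collet's end face: origin 30 mm below that face.
- small_sleeve: Small sleeve of the same pattern, plain steel, loose, upright, head up; about 0.15 kg. Origin at the centre of its underside, z up. Tube 24 mm diameter, 34 mm long, foot tapered over 5 mm to 19 mm; head 36 mm diameter, 16 mm thick; 13 mm through bore. Nested, its head lies on the large head: origin 8 mm above the large sleeve's.
- closing_lever: The closing lever: a steel bar that leads along its own +x from the collet to an upright black grip. Origin on the collet's axis at bench height, z up. The bar lies 30 to 48 mm above the bench, the plunger housing under it.
- lever_grip (a point): Centre of the black grip at the lever's end: an upright round handle, 24 mm diameter, 55 mm high (from 47 to 102 mm above the bench), 135 mm from the collet's axis.
- lever_angle (a joint): Lever angle about the collet's upright axis, rad: 0 at rest at the open stop, growing clockwise from above, end stop 1.4. A spring pulls it open (6 N at the grip at 0, 11 N at 0.85). A plunger on the lever rides over five ramped teeth, tops at 0.35, 0.57, 0.79, 1.01, 1.23: the push rises by some 3 N before each top and falls suddenly just past it: a click. It does not stay at a click by itself.
- spacer_ring: Bystander: plain steel spacer ring, 38 mm diameter, 11 mm high. Origin at the centre of its underside.
- flange_nut: Bystander: steel flange nut, 38 mm diameter, 19 mm high. Origin at the centre of its underside.
- wood_block: Bystander: beech stop block, 55 x 90 x 35 mm. Origin at the centre of its underside.
- small_jar: Bystander: tub with a lid, 47 mm diameter, 46 mm high. Origin at the centre of its underside.
- vernier: Bystander: vernier caliper lying flat, 59 x 200 x 11 mm. Origin at the centre of its underside.
Things that resemble listed ones, but are neither listed nor needed, are in the scene too. What is shaped like the large_sleeve but yellow is not meant. What is shaped like the small_sleeve but orange is not meant.

How it is judged:
On the way, in this order (a step that is already met when the one before it is completed fails the run):
1. the large sleeve is home in the collet (horizontal distance between large_sleeve and collet_mouth below 0.006 m and z of large_sleeve in the frame of collet_mouth below -0.027 m and angle between large_sleeve's own z axis and vertical below 0.08 rad), for 0.2 s.
2. the small sleeve is nested home in the large one, the lever still open (horizontal distance between small_sleeve and large_sleeve below 0.006 m and z of small_sleeve in the frame of large_sleeve below 0.011 m and angle between small_sleeve's own z axis and vertical below 0.08 rad and horizontal distance between large_sleeve and collet_mouth below 0.006 m and z of large_sleeve in the frame of collet_mouth below -0.027 m and value of joint lever_angle below 0.3 rad), for 0.2 s.
3. the lever has passed its third click (value of joint lever_angle above 0.81 rad), for 0.1 s.
At the end, for the whole second after the job is handed in: The fingers hold the lever at rest by its grip (over 1.5 N) between its third and fourth click (0.81 to 0.99 rad). Both sleeves are upright and let go, heads within 3 mm of home: the large one on the collet face, the small one on the large, each within 6 mm of centre (all of step 1 and value of joint lever_angle between 0.81 and 0.99 rad and velocity of joint lever_angle between -0.1 and 0.1 rad/s and contact force between the fingers and closing_lever above 1.5 N and z of large_sleeve in the frame of collet_mouth above -0.033 m and horizontal distance between small_sleeve and large_sleeve below 0.006 m and z of small_sleeve in the frame of large_sleeve between 0.005 and 0.011 m and angle between small_sleeve's own z axis and vertical below 0.08 rad and contact force between the fingers and large_sleeve below 0.1 N and contact force between the fingers and small_sleeve below 0.1 N); the arm keeps its last pose, push and grip.
It fails at once if the lever is swung over the fourth click (value of joint lever_angle above 1.02 rad).
It fails at once if a bystander is pushed away by more than 30 mm (distance of any of spacer_ring, flange_nut, wood_block, small_jar, vernier from where it was at the start of the episode above 0.03 m).
It also fails if it takes over 72 s, if anything falls off the work surface, if the arm or the gripper's body presses on something with over 40 N, if the wrist force passes 120 N, or if a joint passes its speed limit or range.

## Working session

There is one attempt and no reset: what is moved stays moved. The work goes in short steps, Python scripts to look and compute and a tool call to move; the robot and the scene stay as the last step left them, time stands still between calls to the robot, and variables do not carry over. Pictures are saved under pics/ and viewed, at most 10 in all, crops included, and the job is handed in when it is done.

Besides the shell and the picture viewer there is one more tool, called as name(argument=value, ...) on one line, values as JSON. play_rows: Moves the arm, as the interface text tells. Its arguments: {"type":"object","properties":{"motion":{"type":"array"},"squeeze":{"type":"number"}},"required":["motion"]}

```bash
mkdir -p pics; ls
cat > h.py <<'E'
import numpy as np, cv2
from workcell import robot, eyes, workorder
from scipy.spatial.transform import Rotation as R
def snap(n,f=None):
    s=eyes.snapshot(n)
    if f: cv2.imwrite('pics/'+f,s['img'][:,:,::-1])
    return s
def cloud(s):
    z=s['z_map']; v,u=np.mgrid[:z.shape[0],:z.shape[1]]
    p=np.stack([(u-s['cx'])/s['fx']*z,(v-s['cy'])/s['fy']*z,z,np.ones_like(z)],-1)
    return (p@np.linalg.inv(s['world_to_cam']).T)[...,:3]
def ray(s,u,v,h):
    T=np.linalg.inv(s['world_to_cam']); d=T[:3,:3]@[(u-s['cx'])/s['fx'],(v-s['cy'])/s['fy'],1]
    o=T[:3,3]; return o+d*(h-o[2])/d[2]
E
python3 - <<'E'
from h import *
for n in('top','side'):
    s=snap(n,n+'0.png'); T=np.linalg.inv(s['world_to_cam']); print(n,s['fx'],T[:3,3].round(3),T[:3,:3].round(2).tolist())
    np.savez(n+'0.npz',**s)
print(robot.state())
E
```

```text
pics
top 416.36973587110873 [ 0.461 -0.113  1.017] [[0.01, -0.99, 0.13], [-1.0, -0.01, 0.01], [-0.01, -0.13, -0.99]]
side 466.20796917840397 [1.162 0.442 0.569] [[-0.69, 0.37, -0.62], [0.72, 0.38, -0.58], [0.02, -0.85, -0.52]]
{'t': 0.1, 'qpos': array([-1.38599118,  0.39913484,  0.04506865,  1.53773713, -0.01867151,
        1.20686634, -0.05072299]), 'qvel': array([-0.00127524, -0.00170372,  0.00102401, -0.00388136,  0.00097238,
        0.00121578,  0.00092849]), 'joint_efforts': array([ 3.45472909e-03, -4.76262045e+01,  1.37003448e+00, -2.54948974e+01,
        1.20268550e-02,  5.03769668e-03, -1.58522607e-05]), 'eef_pos': array([0.18185565, 0.62347015, 0.23036464]), 'tcp_rot': array([-4.44184947e-01, -3.10994622e+00,  2.70602864e-03]), 'force': array([-0.02183389,  0.47309945, -0.02107782]), 'wrist_torque': array([ 0.00996401, -0.03860234,  0.01419146]), 'finger_force': 0.0, 'width': 0.08502489247673192}
```

View pics/top0.png

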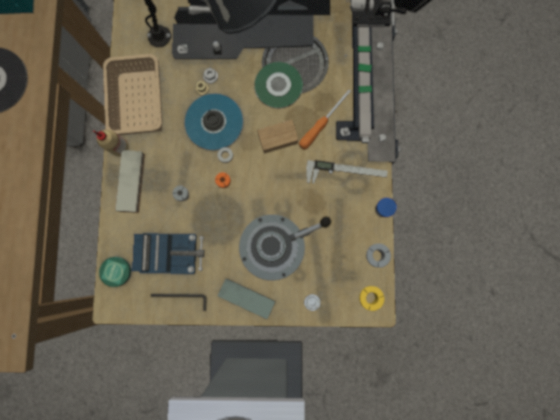

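View pics/side0.png

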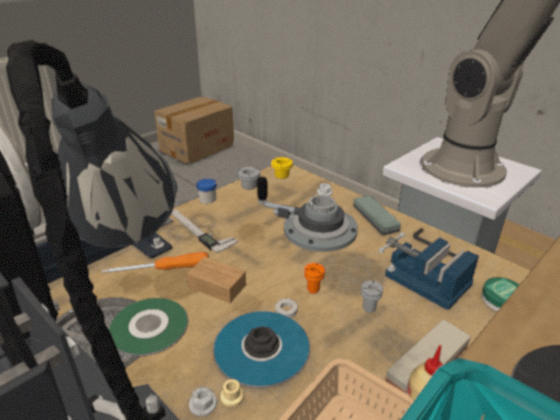

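The top view shows the fixture at (272,247), lever grip at (325,222), grey large sleeve at (377,256) and grey small sleeve at (180,193). The yellow one at (372,298) and orange one at (223,180) are decoys. The side view confirms this: large at (248,178), small at (371,295), fixture at (320,220).

```bash
cat >> h.py <<'E'
def top_at(P,c,r,zlo,zhi):
    """centre & radius of the blob of points in a height band near c"""
    m=(np.hypot(P[...,0]-c[0],P[...,1]-c[1])<r)&(P[...,2]>zlo)&(P[...,2]<zhi)
    q=P[m]
    if len(q)<8: return None
    (x,y),rad=cv2.minEnclosingCircle(q[:,:2].astype(np.float32))
    return np.round([x,y,rad,np.median(q[:,2]),len(q)],4)
E
python3 - <<'E'
from h import *
for n in('top','side'):
    s=dict(np.load(n+'0.npz')); P=cloud(s)
    pts={'top':dict(fix=(272,247),grip=(325,222),large=(377,256),small=(180,193),white=(312,302),orange=(223,180)),
     'side':dict(fix=(320,200),grip=(262,188),large=(248,175),small=(371,290))}[n]
    for k,(u,v) in pts.items():
        h=dict(fix=.072,grip=.1,large=.042,small=.05,white=.03,orange=.05)[k]
        c=ray(s,u,v,h)
        print(n,k,c.round(3),'blob',top_at(P,c,.06 if k in('fix','large') else .035,h-.007,h+.007))
    if n=='top':
        for k,(u,v) in pts.items(): print(k,P[v-10:v+11:2,u-10:u+11:2,2].round(3)[::2].tolist())
E
```

```text
top fix [ 0.504 -0.082  0.072] blob [ 5.074e-01 -7.920e-02  3.070e-02  7.220e-02  1.530e+02]
top grip [ 0.558 -0.199  0.1  ] blob [ 5.603e-01 -2.020e-01  1.170e-02  9.990e-02  8.000e+01]
top large [ 0.486 -0.325  0.042] blob [ 4.872e-01 -3.287e-01  2.830e-02  4.220e-02  3.580e+02]
top small [0.63  0.138 0.05 ] blob [6.298e-01 1.381e-01 1.830e-02 4.960e-02 1.690e+02]
top white [ 0.379 -0.175  0.03 ] blob None
top orange [0.662 0.037 0.05 ] blob [6.627e-01 3.840e-02 1.820e-02 4.980e-02 1.660e+02]
fix [[0.061, 0.071, 0.07, 0.063, 0.051, 0.042, 0.063, 0.07, 0.073, 0.063, 0.06], [0.074, 0.04, 0.038, 0.043, 0.039, 0.039, 0.039, 0.042, 0.041, 0.073, 0.063], [0.041, 0.041, 0.041, 0.04, 0.04, 0.039, 0.038, 0.039, 0.036, 0.039, 0.072], [0.05, 0.04, 0.038, 0.043, 0.04, 0.039, 0.042, 0.039, 0.042, 0.038, 0.072], [0.072, 0.066, 0.041, 0.04, 0.041, 0.041, 0.039, 0.039, 0.074, 1.017, 0.06], [0.063, 0.057, 0.073, 0.073, 0.072, 0.073, 0.072, 0.055, 0.064, 0.061, 0.055]]
grip [[-0.004, -0.002, 0.0, 0.001, -0.0, 0.0, -0.003, -0.002, -0.001, -0.003, -0.0], [0.001, -0.001, -0.001, 0.001, -0.001, -0.001, 
[... 1927 characters left out ...]
0.052, -0.002, -0.001, -0.001], [-0.003, 0.001, 0.047, 0.049, 0.044, 0.04, 0.053, 0.05, 0.051, -0.002, 0.002], [-0.0, 0.004, 0.05, 0.048, 0.025, 0.002, 0.051, 0.049, 0.048, -0.0, 0.001], [0.002, -0.001, 0.0, 0.049, 0.049, 0.052, 0.047, 0.045, 0.003, -0.002, -0.003], [-0.0, 0.001, 0.0, 0.0, -0.0, 0.001, 0.001, 0.0, 0.004, 0.001, 0.001]]
side fix [ 0.508 -0.086  0.072] blob [ 5.08e-01 -8.00e-02  3.00e-02  7.07e-02  2.18e+02]
side grip [ 0.593 -0.171  0.1  ] blob [ 5.721e-01 -1.966e-01  6.400e-03  9.590e-02  1.400e+01]
side large [ 0.503 -0.317  0.042] blob [ 4.90e-01 -3.29e-01  3.04e-02  4.15e-02  2.26e+02]
side small [0.64  0.141 0.05 ] blob [6.323e-01 1.383e-01 1.920e-02 4.940e-02 2.870e+02]
```

play_rows(motion=[{"linear":[-0.05,-0.035,0],"dr":[0,0,0],"claw":0.085},{"linear":[-0.05,-0.035,0],"dr":[0,0,0],"claw":0.085},{"linear":[-0.05,-0.035,0],"dr":[0,0,0],"claw":0.085},{"linear":[-0.05,-0.035,0],"dr":[0,0,0],"claw":0.085},{"linear":[-0.05,-0.035,0],"dr":[0,0,0],"claw":0.085},{"linear":[-0.05,-0.035,0],"dr":[0,0,0],"claw":0.085},{"linear":[-0.05,-0.035,0],"dr":[0,0,0],"claw":0.085},{"linear":[-0.05,-0.035,0],"dr":[0,0,0],"claw":0.085},{"linear":[-0.05,-0.035,0],"dr":[0,0,0],"claw":0.085},{"linear":[-0.05,-0.035,0],"dr":[0,0,0],"claw":0.085}], squeeze=40)

```text
t: 1.35
eef_pos: [0.5648, 0.1466, 0.2311]
tcp_rot: [-0.444, -3.11, -0.0]
force: [0.1, 0.2, -0.1]
width: 0.0849
finger_force: 0.0
```

play_rows(motion=[{"linear":[0,0,0],"dr":[0,0,9.2],"claw":0.085},{"linear":[0,0,0],"dr":[0,0,9.2],"claw":0.085},{"linear":[0,0,0],"dr":[0,0,9.2],"claw":0.085},{"linear":[0,0,0],"dr":[0,0,9.2],"claw":0.085},{"linear":[0,0,0],"dr":[0,0,9.2],"claw":0.085},{"linear":[0,0,0],"dr":[0,0,9.2],"claw":0.085},{"linear":[0,0,0],"dr":[0,0,9.2],"claw":0.085},{"linear":[0,0,0],"dr":[0,0,9.2],"claw":0.085},{"linear":[0,0,0],"dr":[0,0,0],"claw":0.085},{"linear":[0,0,0],"dr":[0,0,0],"claw":0.085}])

```text
t: 2.6
eef_pos: [0.5638, 0.1481, 0.2311]
tcp_rot: [-2.216, -2.227, 0.0]
force: [-0.2, -0.3, -0.1]
width: 0.0849
finger_force: 0.0
```

```bash
cat >> h.py <<'E'
def plan(p,yaw=0.):
    """remaining shift/turn to world p with tool down, tool y at yaw(deg) from +x; shift in present tool axes"""
    s=robot.state(); Rm=R.from_rotvec(s['tcp_rot'])
    c,n=np.cos(np.radians(yaw)),np.sin(np.radians(yaw))
    Rt=R.from_matrix(np.array([[-n,c,0],[c,n,0],[0,0,-1]]).T if 0 else np.column_stack([[-n,c,0],[c,n,0],[0,0,-1]]))
    print('t',round(s['t'],2),'tcp',s['eef_pos'].round(4),'shift mm',(Rm.inv().apply(np.array(p)-s['eef_pos'])*1e3).round(1),'turn deg',np.degrees((Rm.inv()*Rt).as_rotvec()).round(2),'F',s['force'].round(1),'w',round(s['width'],4),'ff',round(s['finger_force'],1))
E
python3 - <<'E'
from h import *
plan([.487,-.329,.15]); print(robot.state()['qpos'].round(2))
s=snap('wrist','w0.png'); T=np.linalg.inv(s['world_to_cam']); print(s['fx'],T[:3,3].round(3),T[:3,:3].round(2).tolist())
E
```

```text
t 2.6 tcp [0.5638 0.1481 0.2311] shift mm [-476.7  -79.1   81.1] turn deg [-0.02  0.    0.28] F [-0.2 -0.3 -0.1] w 0.0849 ff 0.0
[-0.8   0.32  0.59  1.71 -0.19  1.16 -0.15]
291.3914488956285 [0.564 0.221 0.374] [[1.0, 0.0, 0.0], [0.0, -0.96, -0.29], [-0.0, 0.29, -0.96]]
```

play_rows(motion=[{"linear":[-0.046,-0.011,0],"dr":[0,0,0],"claw":0.085},{"linear":[-0.046,-0.011,0],"dr":[0,0,0],"claw":0.085},{"linear":[-0.046,-0.011,0],"dr":[0,0,0],"claw":0.085},{"linear":[-0.046,-0.011,0],"dr":[0,0,0],"claw":0.085},{"linear":[-0.046,-0.011,0],"dr":[0,0,0.28],"claw":0.085},{"linear":[0,0,0],"dr":[0,0,0],"claw":0.085},{"linear":[0,0,0],"dr":[0,0,0],"claw":0.085},{"linear":[0,0,0],"dr":[0,0,0],"claw":0.085},{"linear":[0,0,0],"dr":[0,0,0],"claw":0.085},{"linear":[0,0,0],"dr":[0,0,0],"claw":0.085}])

```text
t: 3.9
eef_pos: [0.5097, -0.0814, 0.2312]
tcp_rot: [-2.222, -2.22, 0.0]
force: [0.1, -0.7, 0.0]
width: 0.0851
finger_force: 0.0
```

```bash
cat >> h.py <<'E'
def ringfit(P,c,r,zlo,zhi,rad):
    """centre of a known-radius disc rim: least squares on outermost points per sector"""
    from scipy.optimize import least_squares
    m=(np.hypot(P[...,0]-c[0],P[...,1]-c[1])<r)&(P[...,2]>zlo)&(P[...,2]<zhi); q=P[m][:,:2]
    c=np.median(q,0)
    for _ in range(3):
        d=q-c; a=(np.degrees(np.arctan2(d[:,1],d[:,0]))//15).astype(int); rr=np.hypot(*d.T)
        e=np.array([q[a==k][np.argmax(rr[a==k])] for k in np.unique(a)])
        f=least_squares(lambda x:np.hypot(e[:,0]-x[0],e[:,1]-x[1])-x[2],[*c,rad],loss='soft_l1',f_scale=.001); c=f.x[:2]
    return f.x.round(4),len(q)
E
python3 - <<'E'
from h import *
plan([.487,-.329,.15])
s=snap('wrist','w1.png'); P=cloud(s)
print('wrist face',ringfit(P,(.507,-.08),.033,.067,.077,.027),'body',ringfit(P,(.507,-.08),.042,.055,.065,.036))
print('wrist foot',ringfit(P,(.507,-.08),.085,.010,.018,.08))
for n in('top','side'):
    P=cloud(dict(np.load(n+'0.npz')))
    print(n,'face',ringfit(P,(.507,-.08),.033,.067,.077,.027),'body',ringfit(P,(.507,-.08),.042,.055,.065,.036),'foot',ringfit(P,(.507,-.08),.085,.010,.018,.08))
    print(' L',ringfit(P,(.487,-.329),.035,.036,.048,.028),'S',ringfit(P,(.63,.138),.025,.044,.056,.018),'G',ringfit(P,(.56,-.202),.02,.094,.106,.012))
E
```

```text
t 3.9 tcp [ 0.5097 -0.0814  0.2312] shift mm [-247.6  -22.5   81.2] turn deg [-0.01 -0.   -0.06] F [ 0.1 -0.7  0. ] w 0.0851 ff 0.0
wrist face (array([ 0.5075, -0.0783,  0.0271]), 730) body (array([ 0.5074, -0.0777,  0.0347]), 1122)
wrist foot (array([ 0.5074, -0.0785,  0.0795]), 4593)
top face (array([ 0.5058, -0.0789,  0.0266]), 147) body (array([ 0.5056, -0.0795,  0.0346]), 276) foot (array([ 0.5058, -0.0792,  0.0792]), 1299)
 L (array([ 0.4874, -0.3287,  0.0276]), 355) S (array([0.6297, 0.1377, 0.0174]), 168) G (array([ 0.5608, -0.2024,  0.0099]), 75)
side face (array([ 0.5093, -0.0797,  0.0274]), 187) body (array([ 0.5123, -0.0776,  0.0329]), 317) foot (array([ 0.5107, -0.0784,  0.0791]), 878)
 L (array([ 0.4909, -0.3298,  0.0284]), 210) S (array([0.6334, 0.1378, 0.0177]), 276) G (array([ 0.5662, -0.2008,  0.0091]), 55)
```

View pics/w1.png

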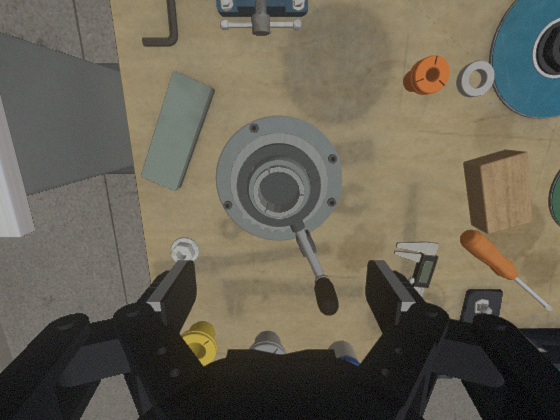

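play_rows(motion=[{"linear":[-0.0494,-0.0041,0],"dr":[0,0,0],"claw":0.085},{"linear":[-0.0494,-0.0041,0],"dr":[0,0,0],"claw":0.085},{"linear":[-0.0494,-0.0041,0],"dr":[0,0,0],"claw":0.085},{"linear":[-0.0494,-0.0041,0],"dr":[0,0,0],"claw":0.085},{"linear":[-0.0494,-0.0041,0],"dr":[0,0,0],"claw":0.085},{"linear":[0,0,0.03],"dr":[0,0,0],"claw":0.085},{"linear":[0,0,0.03],"dr":[0,0,0],"claw":0.085},{"linear":[0,0,0.03],"dr":[0,0,0],"claw":0.085},{"linear":[0,0,0],"dr":[0,0,0],"claw":0.085},{"linear":[0,0,0],"dr":[0,0,0],"claw":0.085}])

```text
t: 5.2
eef_pos: [0.4892, -0.3295, 0.1423]
tcp_rot: [2.223, 2.218, 0.0]
force: [0.2, -1.1, -0.1]
width: 0.0854
finger_force: 0.0
```

Run:
```python
from h import *
s=snap('wrist','w2.png'); P=cloud(s)
f,n=ringfit(P,(.489,-.3285),.035,.036,.048,.028); print(f,n)
plan([f[0],f[1],.020])
```

```text
[ 0.4893 -0.3286  0.028 ] 2431
t 5.25 tcp [ 0.4894 -0.3297  0.1428] shift mm [  1.3  -0.4 122.8] turn deg [ 0.13  0.07 -0.13] F [ 0.7 -0.2 -0.2] w 0.085 ff 0.0
```

play_rows(motion=[{"linear":[0.001,0,0.025],"dr":[0,0,0],"claw":0.085},{"linear":[0,0,0.025],"dr":[0,0,0],"claw":0.085},{"linear":[0,0,0.025],"dr":[0,0,0],"claw":0.085},{"linear":[0,0,0.025],"dr":[0,0,0],"claw":0.085},{"linear":[0,0,0.021],"dr":[0,0,0],"claw":0.085},{"linear":[0,0,0],"dr":[0,0,0],"claw":0.085},{"linear":[0,0,0],"dr":[0,0,0],"claw":0.05},{"linear":[0,0,0],"dr":[0,0,0],"claw":0.05},{"linear":[0,0,0],"dr":[0,0,0],"claw":0.05},{"linear":[0,0,0],"dr":[0,0,0],"claw":0.05}])

```text
t: 6.5
eef_pos: [0.4892, -0.3287, 0.0219]
tcp_rot: [2.223, 2.217, 0.001]
force: [-0.5, 0.2, 5.8]
width: 0.0542
finger_force: 41.3
```

Run:
```python
from h import *
plan([.489,-.3286,.020])
```

```text
t 6.5 tcp [ 0.4892 -0.3287  0.0219] shift mm [ 0.1 -0.2  1.9] turn deg [ 0.12  0.04 -0.13] F [-0.5  0.2  5.8] w 0.0542 ff 41.3
```

play_rows(motion=[{"linear":[0,0,-0.03],"dr":[0,0,0],"claw":0.05},{"linear":[0,0,-0.06],"dr":[0,0,0],"claw":0.05},{"linear":[0,0,-0.06],"dr":[0,0,0],"claw":0.05},{"linear":[0.03,0.003,0],"dr":[0,0,0],"claw":0.05},{"linear":[0.045,0.003,0],"dr":[0,0,0],"claw":0.05},{"linear":[0.05,0.004,0],"dr":[0,0,0],"claw":0.05},{"linear":[0.05,0.003,0],"dr":[0,0,0],"claw":0.05},{"linear":[0.045,0.003,0],"dr":[0,0,0],"claw":0.05},{"linear":[0.03,0.0025,0],"dr":[0,0,0],"claw":0.05},{"linear":[0,0,0],"dr":[0,0,0],"claw":0.05}])

```text
t: 7.75
eef_pos: [0.5076, -0.0746, 0.1701]
tcp_rot: [-2.217, -2.224, -0.002]
force: [0.4, -0.3, -3.5]
width: 0.0544
finger_force: 43.9
```

play_rows(motion=[{"linear":[0,0,0.03],"dr":[0,0,0],"claw":0.05},{"linear":[0,0,0.02],"dr":[0,0,0],"claw":0.05},{"linear":[0,0,0],"dr":[0,0,0],"claw":0.05},{"linear":[0,0,0],"dr":[0,0,0],"claw":0.05},{"linear":[0,0,0],"dr":[0,0,0],"claw":0.05},{"linear":[0,0,0],"dr":[0,0,0],"claw":0.05},{"linear":[0,0,0],"dr":[0,0,0],"claw":0.05},{"linear":[0,0,0],"dr":[0,0,0],"claw":0.05},{"linear":[0,0,0],"dr":[0,0,0],"claw":0.05},{"linear":[0,0,0],"dr":[0,0,0],"claw":0.05}])

```text
t: 9.0
eef_pos: [0.5076, -0.078, 0.1203]
tcp_rot: [-2.224, -2.219, -0.0]
force: [-0.3, 0.0, -2.8]
width: 0.0542
finger_force: 43.8
```

Run:
```python
from h import *
plan([.5076,-.0784,.064])
s=snap('wrist','w3.png'); P=cloud(s)
z=robot.state()['eef_pos'][2]-.0219+.042
print(z,ringfit(P,(.5076,-.0784),.035,z-.005,z+.005,.028))
print('foot',ringfit(P,(.507,-.08),.085,.010,.018,.08))
```

```text
t 9.0 tcp [ 0.5076 -0.078   0.1203] shift mm [-0.4  0.  56.3] turn deg [-0.   -0.01 -0.13] F [-0.3  0.  -2.8] w 0.0542 ff 43.8
0.14035612127352878 (array([ 0.5078, -0.078 ,  0.0284]), 8170)
foot (array([ 0.5075, -0.0785,  0.0795]), 7055)
```

View pics/w3.png

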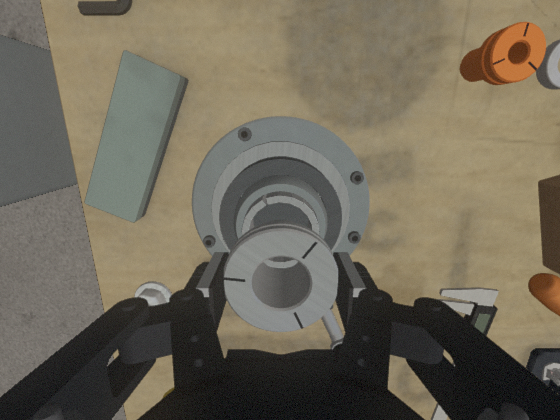

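The wrist view shows the large sleeve's head at (282,279), held level. The collet hole behind it is at (281,215) and lines up. I'll shift 0.4 mm and lower.

play_rows(motion=[{"linear":[-0.0004,0,0.01],"dr":[0,0,0],"claw":0.05},{"linear":[0,0,0.01],"dr":[0,0,0],"claw":0.05},{"linear":[0,0,0.007],"dr":[0,0,0],"claw":0.05},{"linear":[0,0,0.007],"dr":[0,0,0],"claw":0.05},{"linear":[0,0,0.006],"dr":[0,0,0],"claw":0.05},{"linear":[0,0,0.006],"dr":[0,0,0],"claw":0.05},{"linear":[0,0,0.005],"dr":[0,0,0],"claw":0.05},{"linear":[0,0,0.003],"dr":[0,0,0],"claw":0.05},{"linear":[0,0,0],"dr":[0,0,0],"claw":0.05},{"linear":[0,0,0],"dr":[0,0,0],"claw":0.05}])

```text
t: 10.3
eef_pos: [0.5075, -0.0784, 0.0662]
tcp_rot: [-2.224, -2.219, -0.0]
force: [-0.1, -0.2, -4.6]
width: 0.0541
finger_force: 44.6
```

play_rows(motion=[{"linear":[0,0,0.001],"dr":[0,0,0],"claw":0.05},{"linear":[0,0,0],"dr":[0,0,0],"claw":0.085},{"linear":[0,0,0],"dr":[0,0,0],"claw":0.085},{"linear":[0,0,0],"dr":[0,0,0],"claw":0.085},{"linear":[0,0,0],"dr":[0,0,0],"claw":0.085},{"linear":[0,0,-0.04],"dr":[0,0,0],"claw":0.085},{"linear":[0,0,-0.06],"dr":[0,0,0],"claw":0.085},{"linear":[0,0,-0.05],"dr":[0,0,0],"claw":0.085},{"linear":[0,0,0],"dr":[0,0,0],"claw":0.085},{"linear":[0,0,0],"dr":[0,0,0],"claw":0.085}])

```text
t: 11.55
eef_pos: [0.507, -0.0781, 0.2147]
tcp_rot: [-2.223, -2.218, 0.0]
force: [-0.3, -0.7, -0.9]
width: 0.0848
finger_force: 0.0
```

Run:
```python
from h import *
plan([.6315,.1387,.13])
s=snap('wrist','w4.png'); P=cloud(s)
print(ringfit(P,(.5076,-.0784),.035,.078,.090,.028))
m=(np.hypot(P[...,0]-.5076,P[...,1]+.0784)<.026)&(P[...,2]>.07); q=P[m]; A=np.c_[q[:,:2],np.ones(len(q))]
print('plane',np.linalg.lstsq(A,q[:,2],rcond=None)[0],np.median(q[:,2]))
```

```text
t 11.55 tcp [ 0.507  -0.0781  0.2147] shift mm [217.  124.1  84.7] turn deg [-0.05 -0.04 -0.12] F [-0.3 -0.7 -0.9] w 0.0848 ff 0.0
(array([ 0.5076, -0.0783,  0.0279]), 1954)
plane [-0.02887698  5.83697916  0.67756018] 0.30100065070254584
```

play_rows(motion=[{"linear":[0.035,0.02,0],"dr":[0,0,0],"claw":0.085},{"linear":[0.05,0.029,0],"dr":[0,0,0],"claw":0.085},{"linear":[0.05,0.029,0],"dr":[0,0,0],"claw":0.085},{"linear":[0.05,0.029,0],"dr":[0,0,0],"claw":0.085},{"linear":[0.032,0.017,0.02],"dr":[0,0,0],"claw":0.085},{"linear":[0,0,0.03],"dr":[0,0,0],"claw":0.085},{"linear":[0,0,0.02],"dr":[0,0,0],"claw":0.085},{"linear":[0,0,0],"dr":[0,0,0],"claw":0.085},{"linear":[0,0,0],"dr":[0,0,0],"claw":0.085},{"linear":[0,0,0],"dr":[0,0,0],"claw":0.085}])

```text
t: 12.85
eef_pos: [0.6329, 0.1379, 0.1467]
tcp_rot: [2.224, 2.217, 0.004]
force: [-0.4, 0.1, 0.7]
width: 0.0853
finger_force: 0.0
```

Run:
```python
from h import *
P=cloud(snap('top'))
m=(np.hypot(P[...,0]-.506,P[...,1]+.079)<.027)&(P[...,2]>.07)&(P[...,2]<.1); print('large head z',np.percentile(P[m][:,2],[5,50,95]),m.sum())
s=snap('wrist','w5.png'); P=cloud(s)
f,n=ringfit(P,(.6315,.1387),.025,.044,.056,.018); print(f,n)
plan([f[0],f[1],.036])
```

```text
large head z [0.08128688 0.08422087 0.08683936] 340
[0.6315 0.1392 0.018 ] 1213
t 12.95 tcp [0.6327 0.1382 0.1465] shift mm [  0.9  -1.4 110.5] turn deg [ 0.1  -0.05 -0.15] F [ 0.  -0.4  0.4] w 0.0849 ff 0.0
```

play_rows(motion=[{"linear":[0.001,-0.0013,0.025],"dr":[0,0,0],"claw":0.085},{"linear":[0,0,0.025],"dr":[0,0,0],"claw":0.085},{"linear":[0,0,0.025],"dr":[0,0,0],"claw":0.085},{"linear":[0,0,0.02],"dr":[0,0,0],"claw":0.085},{"linear":[0,0,0.015],"dr":[0,0,0],"claw":0.06},{"linear":[0,0,0],"dr":[0,0,0],"claw":0.045},{"linear":[0,0,0],"dr":[0,0,0],"claw":0.03},{"linear":[0,0,0],"dr":[0,0,0],"claw":0.03},{"linear":[0,0,0],"dr":[0,0,0],"claw":0.03},{"linear":[0,0,0],"dr":[0,0,0],"claw":0.03}])

```text
t: 14.2
eef_pos: [0.6315, 0.1393, 0.0361]
tcp_rot: [2.223, 2.218, 0.002]
force: [1.0, -0.5, 3.4]
width: 0.0345
finger_force: 40.2
```

Run:
```python
from h import *
plan([.6315,.1392,.036])
```

```text
t 14.2 tcp [0.6315 0.1393 0.0361] shift mm [-0.1 -0.   0.1] turn deg [ 0.09 -0.03 -0.13] F [ 1.  -0.5  3.4] w 0.0345 ff 40.2
```

play_rows(motion=[{"linear":[0,0,-0.03],"dr":[0,0,0],"claw":0.03},{"linear":[0,0,-0.05],"dr":[0,0,0],"claw":0.03},{"linear":[0,0,-0.05],"dr":[0,0,0],"claw":0.03},{"linear":[-0.03,-0.017,0],"dr":[0,0,0],"claw":0.03},{"linear":[-0.045,-0.026,0],"dr":[0,0,0],"claw":0.03},{"linear":[-0.05,-0.029,0],"dr":[0,0,0],"claw":0.03},{"linear":[-0.045,-0.026,0],"dr":[0,0,0],"claw":0.03},{"linear":[-0.03,-0.017,0],"dr":[0,0,0],"claw":0.03},{"linear":[-0.0175,-0.009,0],"dr":[0,0,0],"claw":0.03},{"linear":[0,0,0],"dr":[0,0,0],"claw":0.03}])

```text
t: 15.45
eef_pos: [0.5059, -0.0786, 0.1653]
tcp_rot: [-2.226, -2.216, -0.001]
force: [0.3, 0.6, -1.8]
width: 0.0345
finger_force: 40.5
```

play_rows(motion=[{"linear":[0,0,0.02],"dr":[0,0,0],"claw":0.03},{"linear":[0,0,0.01],"dr":[0,0,0],"claw":0.03},{"linear":[0,0,0],"dr":[0,0,0],"claw":0.03},{"linear":[0,0,0],"dr":[0,0,0],"claw":0.03},{"linear":[0,0,0],"dr":[0,0,0],"claw":0.03},{"linear":[0,0,0],"dr":[0,0,0],"claw":0.03},{"linear":[0,0,0],"dr":[0,0,0],"claw":0.03},{"linear":[0,0,0],"dr":[0,0,0],"claw":0.03},{"linear":[0,0,0],"dr":[0,0,0],"claw":0.03},{"linear":[0,0,0],"dr":[0,0,0],"claw":0.03}])

```text
t: 16.7
eef_pos: [0.5063, -0.078, 0.1353]
tcp_rot: [-2.224, -2.219, -0.0]
force: [0.3, 0.1, -1.6]
width: 0.0345
finger_force: 40.4
```

Run:
```python
from h import *
plan([.5076,-.0783,.086])
s=snap('wrist','w6.png'); P=cloud(s)
z=robot.state()['eef_pos'][2]+.014
print(z,ringfit(P,(.5076,-.0784),.025,z-.005,z+.005,.018), ringfit(P,(.5076,-.0784),.035,.078,.090,.028))
```

```text
t 16.7 tcp [ 0.5063 -0.078   0.1353] shift mm [-0.3  1.3 49.3] turn deg [-0.   -0.01 -0.14] F [ 0.3  0.1 -1.6] w 0.0345 ff 40.4
0.14927067574005848 (array([ 0.5065, -0.0778,  0.0187]), 3762) (array([ 0.5076, -0.0783,  0.028 ]), 2426)
```

View pics/w6.png

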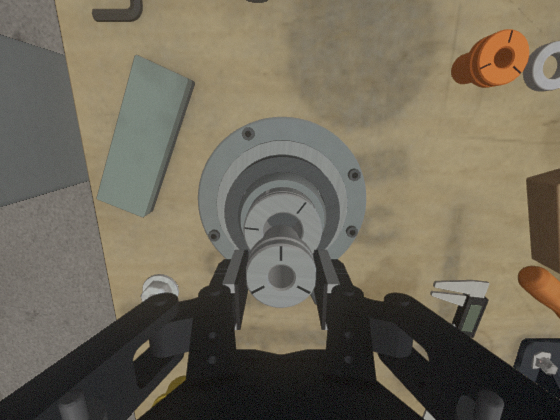

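The small head at (282,276) is upright over the seated large sleeve at (283,225). I'll correct 1.2 mm and lower.

play_rows(motion=[{"linear":[-0.0004,0.0012,0.005],"dr":[0,0,0],"claw":0.03},{"linear":[0,0,0.006],"dr":[0,0,0],"claw":0.03},{"linear":[0,0,0.006],"dr":[0,0,0],"claw":0.03},{"linear":[0,0,0.006],"dr":[0,0,0],"claw":0.03},{"linear":[0,0,0.006],"dr":[0,0,0],"claw":0.03},{"linear":[0,0,0.006],"dr":[0,0,0],"claw":0.03},{"linear":[0,0,0.006],"dr":[0,0,0],"claw":0.03},{"linear":[0,0,0.005],"dr":[0,0,0],"claw":0.03},{"linear":[0,0,0.001],"dr":[0,0,0],"claw":0.03},{"linear":[0,0,0],"dr":[0,0,0],"claw":0.03}])

```text
t: 18.0
eef_pos: [0.5076, -0.0784, 0.0883]
tcp_rot: [2.224, 2.219, 0.0]
force: [0.5, -0.8, -1.4]
width: 0.0349
finger_force: 40.5
```

play_rows(motion=[{"linear":[0,0,0.0015],"dr":[0,0,0],"claw":0.03},{"linear":[0,0,0],"dr":[0,0,0],"claw":0.03},{"linear":[0,0,0],"dr":[0,0,0],"claw":0.07},{"linear":[0,0,0],"dr":[0,0,0],"claw":0.07},{"linear":[0,0,0],"dr":[0,0,0],"claw":0.07},{"linear":[0,0,-0.04],"dr":[0,0,0],"claw":0.07},{"linear":[0,0,-0.05],"dr":[0,0,0],"claw":0.07},{"linear":[0,0,-0.05],"dr":[0,0,0],"claw":0.07},{"linear":[0,0,0],"dr":[0,0,0],"claw":0.07},{"linear":[0,0,0],"dr":[0,0,0],"claw":0.07}])

```text
t: 19.25
eef_pos: [0.507, -0.0781, 0.2263]
tcp_rot: [-2.223, -2.218, 0.0]
force: [-1.2, 0.9, -0.2]
width: 0.0701
finger_force: 0.0
```

Run:
```python
from h import *
P=cloud(snap('wrist','w7.png'))
print('S',ringfit(P,(.5076,-.0784),.025,.094,.106,.018),'L',ringfit(P,(.5076,-.0784),.035,.078,.090,.028),'G',ringfit(P,(.5625,-.2015),.025,.094,.106,.012))
for r,lo,hi in((.016,.09,.12),):
    m=(np.hypot(P[...,0]-.5076,P[...,1]+.0784)<r)&(P[...,2]>lo)&(P[...,2]<hi); q=P[m]
    print(np.median(q[:,2]),np.linalg.lstsq(np.c_[q[:,:2],np.ones(len(q))],q[:,2],rcond=None)[0].round(3))
plan([.5625,-.2015,.15],24)
```

```text
S (array([ 0.5076, -0.0782,  0.0179]), 974) L (array([ 0.5076, -0.0783,  0.0279]), 1276) G (array([ 0.5621, -0.2006,  0.0106]), 308)
0.10007312408510138 [-0.006  0.02   0.104]
t 19.3 tcp [ 0.5065 -0.0781  0.2256] shift mm [-123.3   56.4   75.4] turn deg [ -0.12  -0.05 -24.13] F [ 0.6 -0.3  0.1] w 0.0698 ff 0.0
```

play_rows(motion=[{"linear":[-0.041,0.019,0],"dr":[0,0,0],"claw":0.07},{"linear":[-0.041,0.019,0],"dr":[0,0,0],"claw":0.07},{"linear":[-0.0413,0.018,0],"dr":[0,0,0],"claw":0.07},{"linear":[0,0,0.015],"dr":[0,0,-8],"claw":0.07},{"linear":[0,0,0.02],"dr":[0,0,-8],"claw":0.07},{"linear":[0,0,0.02],"dr":[0,0,-8.1],"claw":0.07},{"linear":[0,0,0.02],"dr":[0,0,0],"claw":0.07},{"linear":[0,0,0],"dr":[0,0,0],"claw":0.07},{"linear":[0,0,0],"dr":[0,0,0],"claw":0.07},{"linear":[0,0,0],"dr":[0,0,0],"claw":0.07}])

```text
t: 20.55
eef_pos: [0.5638, -0.202, 0.1526]
tcp_rot: [1.712, 2.632, 0.001]
force: [-0.3, 0.2, 0.4]
width: 0.0701
finger_force: 0.0
```

Run:
```python
from h import *
P=cloud(snap('wrist','w8.png'))
print('G',ringfit(P,(.5625,-.2015),.025,.094,.106,.012))
plan([.5625,-.2013,.058],24.1)
```

```text
G (array([ 0.5622, -0.2011,  0.0107]), 696)
t 20.6 tcp [ 0.5638 -0.202   0.1526] shift mm [ 1.2 -1.  94.6] turn deg [ 0.07  0.05 -0.15] F [ 0.5 -0.2  0.9] w 0.0701 ff 0.0
```

play_rows(motion=[{"linear":[0.001,-0.0012,0.025],"dr":[0,0,0],"claw":0.07},{"linear":[0,0,0.025],"dr":[0,0,0],"claw":0.07},{"linear":[0,0,0.025],"dr":[0,0,0],"claw":0.07},{"linear":[0,0,0.0195],"dr":[0,0,0],"claw":0.07},{"linear":[0,0,0],"dr":[0,0,0],"claw":0.05},{"linear":[0,0,0],"dr":[0,0,0],"claw":0.03},{"linear":[0,0,0],"dr":[0,0,0],"claw":0.02},{"linear":[0,0,0],"dr":[0,0,0],"claw":0.015},{"linear":[0,0,0],"dr":[0,0,0],"claw":0.015},{"linear":[0,0,0],"dr":[0,0,0],"claw":0.015}])

```text
t: 21.85
eef_pos: [0.5626, -0.2018, 0.0585]
tcp_rot: [1.711, 2.633, 0.001]
force: [-0.5, 1.1, 6.6]
width: 0.0228
finger_force: 39.1
```

Run:
```python
from h import *
plan([.5625,-.2013,.058],24.1); print(robot.state()['qpos'].round(2))
```

```text
t 21.85 tcp [ 0.5626 -0.2018  0.0585] shift mm [0.5 0.1 0.5] turn deg [ 0.1   0.07 -0.14] F [-0.5  1.1  6.6] w 0.0228 ff 39.1
[-0.18  0.57  0.6   1.84 -0.41  0.86  1.04]
```

play_rows(motion=[{"linear":[0.0002,-0.0071,0],"dr":[0,0,3],"claw":0.015},{"linear":[0.0002,-0.0071,0],"dr":[0,0,3],"claw":0.015},{"linear":[0.0002,-0.0071,0],"dr":[0,0,3],"claw":0.015},{"linear":[0.0002,-0.0071,0],"dr":[0,0,3],"claw":0.015},{"linear":[0.0002,-0.0071,0],"dr":[0,0,3],"claw":0.015},{"linear":[0.0002,-0.0071,0],"dr":[0,0,3],"claw":0.015},{"linear":[0.0002,-0.0071,0],"dr":[0,0,3],"claw":0.015},{"linear":[0.0002,-0.0071,0],"dr":[0,0,3],"claw":0.015},{"linear":[0.0002,-0.0071,0],"dr":[0,0,3],"claw":0.015},{"linear":[0,0,0],"dr":[0,0,0],"claw":0.015}])

```text
t: 23.1
eef_pos: [0.5026, -0.2134, 0.0585]
tcp_rot: [2.277, 2.155, 0.006]
force: [7.9, -0.8, 0.8]
width: 0.0228
finger_force: 40.1
```

```bash
cat >> h.py <<'E'
def lever(C=(.5076,-.0783)):
    s=robot.state(); d=s['eef_pos'][:2]-C; a=np.arctan2(d[1],d[0]); Rm=R.from_rotvec(s['tcp_rot']).as_matrix()
    print('lever',round(np.radians(-66.0)-a,4),'r',np.hypot(*d).round(4),'toolF',(Rm.T@s['force']).round(1),'yaw',np.degrees(np.arctan2(Rm[1,1],Rm[0,1])).round(2),'want',round(90+np.degrees(a),2),'z',s['eef_pos'][2].round(4),'w',round(s['width'],4),'ff',round(s['finger_force'],1),'t',round(s['t'],2),s['qpos'].round(2))
E
python3 -c "
from h import *
lever()"
```

```text
lever 0.4558 r 0.1351 toolF [-0.3  8.  -0.7] yaw -3.17 want -2.11 z 0.0585 w 0.0228 ff 40.1 t 23.1 [-0.25  0.52  0.74  1.97 -0.48  0.82  0.7 ]
```

play_rows(motion=[{"linear":[0.0001,-0.0038,0],"dr":[0,0,1.6],"claw":0.015},{"linear":[0,-0.0038,0],"dr":[0,0,1.6],"claw":0.015},{"linear":[0.0001,-0.0038,0],"dr":[0,0,1.6],"claw":0.015},{"linear":[0,-0.0038,0],"dr":[0,0,1.6],"claw":0.015},{"linear":[0.0001,-0.0038,0],"dr":[0,0,1.6],"claw":0.015},{"linear":[0,-0.0038,0],"dr":[0,0,1.6],"claw":0.015},{"linear":[0.0001,-0.0038,0],"dr":[0,0,1.6],"claw":0.015},{"linear":[0,-0.0038,0],"dr":[0,0,1.6],"claw":0.015},{"linear":[0,0,0],"dr":[0,0,0],"claw":0.015},{"linear":[0,0,0],"dr":[0,0,0],"claw":0.015}])

```text
t: 24.35
eef_pos: [0.4732, -0.209, 0.0585]
tcp_rot: [2.502, 1.888, 0.006]
force: [7.9, -2.3, 0.8]
width: 0.0231
finger_force: 40.3
```

```bash
python3 -c "
from h import *
lever()"
```

```text
lever 0.6761 r 0.1352 toolF [-0.   8.2 -0.8] yaw -15.92 want -14.74 z 0.0585 w 0.0231 ff 40.3 t 24.35 [-0.31  0.5   0.82  2.04 -0.51  0.8   0.53]
```

play_rows(motion=[{"linear":[0.0001,-0.0037,0],"dr":[0,0,1.5],"claw":0.015},{"linear":[0,-0.0037,0],"dr":[0,0,1.5],"claw":0.015},{"linear":[0.0001,-0.0037,0],"dr":[0,0,1.5],"claw":0.015},{"linear":[0,-0.0037,0],"dr":[0,0,1.5],"claw":0.015},{"linear":[0.0001,-0.0037,0],"dr":[0,0,1.5],"claw":0.015},{"linear":[0,-0.0037,0],"dr":[0,0,1.5],"claw":0.015},{"linear":[0.0001,-0.0037,0],"dr":[0,0,1.5],"claw":0.015},{"linear":[0,-0.0037,0],"dr":[0,0,1.5],"claw":0.015},{"linear":[0,0,0],"dr":[0,0,0],"claw":0.015},{"linear":[0,0,0],"dr":[0,0,0],"claw":0.015}])

```text
t: 25.6
eef_pos: [0.4463, -0.1988, 0.0585]
tcp_rot: [2.685, 1.614, 0.008]
force: [10.1, -4.1, -2.1]
width: 0.0231
finger_force: 40.6
```

Run:
```python
from h import *
lever()
P=cloud(snap('top','t9.png')); C=(.5058,-.0792)
print('S',ringfit(P,C,.022,.094,.106,.018),'L',ringfit(P,C,.035,.078,.090,.028))
m=(abs(P[...,2]-.039)<.006); d=P[...,:2]-C; r=np.hypot(d[...,0],d[...,1]); m&=(r>.06)&(r<.12); q=d[m]
a=np.median(np.arctan2(q[:,1],q[:,0])); print('bar angle',a,len(q),'lever',-1.150-a)
P0=cloud(dict(np.load('top0.npz'))); d=P0[...,:2]-C; r=np.hypot(d[...,0],d[...,1]); q=d[(abs(P0[...,2]-.039)<.006)&(r>.06)&(r<.12)]; print('rest bar',np.median(np.arctan2(q[:,1],q[:,0])),len(q))
```

```text
lever 0.8893 r 0.1352 toolF [ 1.1 10.8  2.2] yaw -27.97 want -26.95 z 0.0585 w 0.0231 ff 40.6 t 25.6 [-0.39  0.48  0.89  2.11 -0.53  0.78  0.35]
S (array([ 0.5058, -0.0793,  0.0173]), 181) L (array([ 0.5059, -0.0793,  0.0275]), 285)
bar angle -2.037418219673815 119 lever 0.887418219673815
rest bar -1.1524128497370425 151
```

View pics/t9.png

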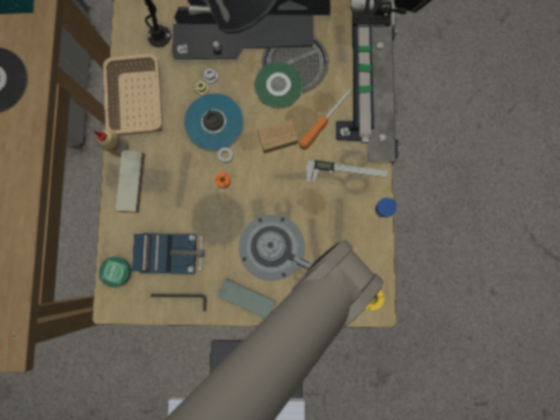

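The top view shows both sleeves concentric in the fixture at (272,246) and the arm holding the lever at about (300,262). The arm's pose gives a lever angle of 0.889 rad and the picture of the bar gives 0.885 to 0.887, so it is midway between the third and fourth clicks.

```bash
python3 -c "
from h import *
lever(); print(abs(robot.state()['qvel']).max()); print(workorder.sign_off())"
```

```text
lever 0.8891 r 0.1352 toolF [ 1.1 11.4  2.1] yaw -27.97 want -26.94 z 0.0585 w 0.0231 ff 40.5 t 25.65 [-0.39  0.48  0.89  2.11 -0.53  0.78  0.35]
0.002003331582989355
the job is handed in; nothing more can be done
None
```

Both sleeves are fully home, the lever is held by its grip past the third click at about 0.889 rad, and the job is handed in; sign-off returned no verdict.

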